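Scoop cap nuts from the stock bin into the bowl

TASK

A red wrench has been left lying across the grey stock bin: first take it off and lay it flat on the black rubber mat. Then take the aluminium scoop by its handle, scoop at least three of the six brass cap nuts out of the bin and tip them into the blue bowl, never touching the nuts with the fingers; no nut may be spilt, so every one ends in the bowl or still in the bin. Finally stand the emptied scoop upright on the mat again beside the wrench, with the bowl left standing level and the can, tape measure and valve left where they are.

Things in the scene. Friction and masses are not known exactly. Their poses are not given: they have to be found in the camera images.
- wrench: red-handled wrench with a dark open jaw, 200 mm long, 14 mm thick; origin on its underside, near its centre of mass and on the middle line of the handle, x along it towards the jaw. The handle is a flat bar 22 mm wide (along y), from x = -95 to +55 mm. It starts lying flat across the bin's rim, 320 g
- bin: grey open stock bin fixed to the bench, outside 240 (x) by 90 (y) by 70 mm high, walls and floor 5 mm thick; origin at the centre of its underside. Its -x end, nearer the robot, slopes inside at 45 degrees, from the floor at x = -58 mm to near the rim at x = -112 mm. The nuts start on the flat floor by the foot of the slope (x from -57 to +21 mm); the rest is clear
- mat: black rubber mat fixed to the bench, 260 (x) by 230 (y) by 4 mm; origin at the centre of its underside. The scoop starts on its -x half (about x = -60 mm, y = 0); the +x half is free
- bowl: loose blue plastic bowl, 170 mm across the rim, 60 mm high, sloping sides, floor 5 mm thick and 110 mm across; origin at the centre of its underside
- scoop: aluminium hand scoop, 160 g, open at its front (+x). Origin at the centre of its underside. Pan 74 (x) by 70 (y) mm, 2.5 mm sheet, 1.5 mm at the lip; back wall 40 mm high, sides 34 mm, 18 mm near the lip. A post (x -42 to -36, 16 mm wide) on the back wall carries a level black handle bar above the pan: x from -42 to +42, 18 mm wide (y), z from 86 to 116 mm
- scoop_grip (a point): where to hold the scoop's handle bar: 101 mm above the scoop's origin and 12 mm ahead of it; 24.5 mm either side of it along the bar sits a collar 30 wide, 36 high and 5 mm thick that stops the fingers slipping; axes as the scoop's
- scoop_lip (a point): the middle of the scoop's front lip, on its underside, 37 mm ahead of the scoop's origin
- scoop_pan (a point): a point in the scoop's pan, 15 mm above the scoop's origin
- nut0: brass dome cap nut, six-sided, 20 mm across the corners, 20 mm tall, 30 g; origin in its middle, 9 mm above its flat underside, whose edge is bevelled, z along its axis towards the dome. All six are alike and start standing in the bin
- nut1: brass dome cap nut, six-sided, 20 mm across the corners, 20 mm tall, 30 g; origin in its middle, 9 mm above its flat underside, whose edge is bevelled, z along its axis towards the dome. All six are alike and start standing in the bin
- nut2: brass dome cap nut, six-sided, 20 mm across the corners, 20 mm tall, 30 g; origin in its middle, 9 mm above its flat underside, whose edge is bevelled, z along its axis towards the dome. All six are alike and start standing in the bin
- nut3: brass dome cap nut, six-sided, 20 mm across the corners, 20 mm tall, 30 g; origin in its middle, 9 mm above its flat underside, whose edge is bevelled, z along its axis towards the dome. All six are alike and start standing in the bin
- nut4: brass dome cap nut, six-sided, 20 mm across the corners, 20 mm tall, 30 g; origin in its middle, 9 mm above its flat underside, whose edge is bevelled, z along its axis towards the dome. All six are alike and start standing in the bin
- nut5: brass dome cap nut, six-sided, 20 mm across the corners, 20 mm tall, 30 g; origin in its middle, 9 mm above its flat underside, whose edge is bevelled, z along its axis towards the dome. All six are alike and start standing in the bin
- can: bystander: steel can with a yellow label, 66 mm across, 120 mm high; origin at the centre of its underside
- tape: bystander: yellow and black tape measure, 70 by 40 by 65 mm; origin at the centre of its underside
- valve: bystander: brass valve with a red hand wheel, standing, 52 mm across, 72 mm high; origin at the centre of its underside
Things that resemble listed ones, but are neither listed nor needed, are in the scene too. There is more than one size of the wrench; the one meant has the size given above.

How it is judged:
On the way, in this order (a step that is already met when the one before it is completed fails the run):
1. the wrench lies flat on the mat, let go (x of wrench in the frame of mat between -0.13 and 0.13 m and y of wrench in the frame of mat between -0.115 and 0.115 m and height (world z) of wrench below 0.012 m and angle between wrench's own z axis and vertical below 0.1 rad and contact force between wrench and the arm below 0.2 N and contact force between wrench and the fingers below 0.2 N), for 0.2 s.
2. at least one nut is carried in the scoop's pan, above the bin's rim (((distance between nut0 and scoop_pan below 0.055 m and height (world z) of nut0 above 0.078 m and height (world z) of scoop_pan above 0.07 m) or (distance between nut1 and scoop_pan below 0.055 m and height (world z) of nut1 above 0.078 m and height (world z) of scoop_pan above 0.07 m) or (distance between nut2 and scoop_pan below 0.055 m and height (world z) of nut2 above 0.078 m and height (world z) of scoop_pan above 0.07 m) or (distance between nut3 and scoop_pan below 0.055 m and height (world z) of nut3 above 0.078 m and height (world z) of scoop_pan above 0.07 m) or (distance between nut4 and scoop_pan below 0.055 m and height (world z) of nut4 above 0.078 m and height (world z) of scoop_pan above 0.07 m) or (distance between nut5 and scoop_pan below 0.055 m and height (world z) of nut5 above 0.078 m and height (world z) of scoop_pan above 0.07 m))), for 0.2 s.
At the end, for the whole second after the job is handed in: At least 3 nuts in the bowl (within 80 mm of its axis, under 75 mm high), the others there or inside the bin; wrench flat and scoop upright, origins over the mat, undersides under 12 mm high, tilt under 0.1 rad; bowl level within 0.1 rad; nuts and scoop at rest (x of wrench in the frame of mat between -0.13 and 0.13 m and y of wrench in the frame of mat between -0.115 and 0.115 m and height (world z) of each of wrench, scoop below 0.012 m and angle between each of wrench, scoop, bowl's own z axis and vertical below 0.1 rad and x of scoop in the frame of mat between -0.13 and 0.13 m and y of scoop in the frame of mat between -0.115 and 0.115 m and linear speed of scoop below 0.02 m/s and ((horizontal distance between nut0 and bowl below 0.08 m and height (world z) of nut0 below 0.075 m) or (x of nut0 in the frame of bin between -0.115 and 0.115 m and y of nut0 in the frame of bin between -0.04 and 0.04 m and height (world z) of nut0 below 0.07 m)) and linear speed of each of nut0, nut1, nut2, nut3, nut4, nut5 below 0.05 m/s and ((horizontal distance between nut1 and bowl below 0.08 m and height (world z) of nut1 below 0.075 m) or (x of nut1 in the frame of bin between -0.115 and 0.115 m and y of nut1 in the frame of bin between -0.04 and 0.04 m and height (world z) of nut1 below 0.07 m)) and ((horizontal distance between nut2 and bowl below 0.08 m and height (world z) of nut2 below 0.075 m) or (x of nut2 in the frame of bin between -0.115 and 0.115 m and y of nut2 in the frame of bin between -0.04 and 0.04 m and height (world z) of nut2 below 0.07 m)) and ((horizontal distance between nut3 and bowl below 0.08 m and height (world z) of nut3 below 0.075 m) or (x of nut3 in the frame of bin between -0.115 and 0.115 m and y of nut3 in the frame of bin between -0.04 and 0.04 m and height (world z) of nut3 below 0.07 m)) and ((horizontal distance between nut4 and bowl below 0.08 m and height (world z) of nut4 below 0.075 m) or (x of nut4 in the frame of bin between -0.115 and 0.115 m and y of nut4 in the frame of bin between -0.04 and 0.04 m and height (world z) of nut4 below 0.07 m)) and ((horizontal distance between nut5 and bowl below 0.08 m and height (world z) of nut5 below 0.075 m) or (x of nut5 in the frame of bin between -0.115 and 0.115 m and y of nut5 in the frame of bin between -0.04 and 0.04 m and height (world z) of nut5 below 0.07 m)) and horizontal distance between any of nut0, nut1, nut2, nut3 and bowl below 0.08 m and horizontal distance between any of nut0, nut1, nut2, nut4 and bowl below 0.08 m and horizontal distance between any of nut0, nut1, nut2, nut5 and bowl below 0.08 m and horizontal distance between any of nut0, nut1, nut3, nut4 and bowl below 0.08 m and horizontal distance between any of nut0, nut1, nut3, nut5 and bowl below 0.08 m and horizontal distance between any of nut0, nut1, nut4, nut5 and bowl below 0.08 m and horizontal distance between any of nut0, nut2, nut3, nut4 and bowl below 0.08 m and horizontal distance between any of nut0, nut2, nut3, nut5 and bowl below 0.08 m and horizontal distance between any of nut0, nut2, nut4, nut5 and bowl below 0.08 m and horizontal distance between any of nut0, nut3, nut4, nut5 and bowl below 0.08 m and horizontal distance between any of nut1, nut2, nut3, nut4 and bowl below 0.08 m and horizontal distance between any of nut1, nut2, nut3, nut5 and bowl below 0.08 m and horizontal distance between any of nut1, nut2, nut4, nut5 and bowl below 0.08 m and horizontal distance between any of nut1, nut3, nut4, nut5 and bowl below 0.08 m and horizontal distance between any of nut2, nut3, nut4, nut5 and bowl below 0.08 m); the robot touches nothing.
It fails at once if the fingers touch a nut (over 0.5 N) (contact force between the fingers and nut0 above 0.5 N or contact force between the fingers and nut1 above 0.5 N or contact force between the fingers and nut2 above 0.5 N or contact force between the fingers and nut3 above 0.5 N or contact force between the fingers and nut4 above 0.5 N or contact force between the fingers and nut5 above 0.5 N).
It fails at once if the can, the tape measure or the valve is moved more than 30 mm (distance of any of can, tape, valve from where it was at the start of the episode above 0.03 m).
It also fails if it takes over 72 s, if anything falls off the work surface, if the arm or the gripper's body presses on something with over 40 N, if the wrist force passes 120 N, or if a joint passes its speed limit or range.

ROBOT

A 6-joint arm with a two-finger parallel gripper is mounted at the origin on the work surface. World frame = base frame: x ahead of the robot, y to its left, z up, the work surface at z = 0. Lengths are in m, angles in rad, forces in N, time in s.
With the tool pointing down it reaches from about 0.375 to 0.75 m from the base axis. Payload 9 kg.
Tool frame: the origin (TCP) lies between the finger pads; the fingertips stand 11 mm ahead of it and the grasp point (between the pads) lies 8 mm behind it; y points along the fingers, z is the direction in which the jaws open and shut, and the axes are right-handed (so a half turn about y gives the same grasp; the last joint's range is limited). The gripper opens to 85 mm and grips with 20 to 120 N. Pads are 22 mm wide; open, the fingers measure 114 mm over their backs; the gripper's body (76 mm by 85 mm) begins 54 mm behind the grasp point. The pads swing forward as they close: fully open they stand 13 mm farther back than shut.
Start: joints at [-1.325, 0.104, 0.097, 1.564, 0, 1.353], TCP at [0.268, -0.537, 0.242] pointing down, gripper open.
Joint ranges: [-2.99, 2.99], [-0.84, 1.86], [-1.1, 1.16], [-1.84, 2.11], [-1.51, 1.56], [-3.14, 3.14]. Speed limits (rad/s): [2.22, 2.22, 2.57, 3.14, 3.14, 3.14].

INTERFACE

Orientations are given as a 3x3 rotation matrix whose columns are the frame's x, y, z axes.
In Python, from plant import robot, vision, ticket gives the robot as it stands. The module is installed in compiled form; this text tells all that it offers.
- The arm moves only by the shell command python3 -m jog 'ROWS' [FORCE]. ROWS is JSON, a list of rows, each an object of numbers: "tx", "ty", "tz": the shift along the tool's x, y, z in units of 0.5 m (1.0 is 0.5 m); "yaw": the turn about the tool's y in units of 45 degrees (1.0 is 45 degrees); "fingers": the opening, from -1 (shut) to 1 (fully open), so that 0 is half open. A call has 1 to 5 rows; each row is the pose to reach, as a shift and turn from the pose commanded when the call began, along the tool's axes at that moment; what a row does not reach only later rows make up. A row lasts 1/10 s, in which the tool goes at most 50 mm and 8.59 degrees, less where a joint would pass 70% of its speed; a pose out of reach is approached as far as the arm can. A call with a number of a shift or a turn outside -1 to 1 is refused whole. A call with a gripper value outside its range is refused whole. The fingers move at their own pace and stop on an object; FORCE is the grip in N (left out, the last holds). Time passes only in rows, so rows that repeat a pose let the fingers close. It gives the time, the measured TCP pose, the force and the opening at its end, in the units of the state.
- robot.observe(): the state, without advancing time (a new reading comes with each control period).
- vision.read_camera(name): name is "side" or "top" or "wrist"; returns the picture (420x560x3 uint8, red, green, blue); there is no depth.
- vision.camera_model(name): a dict with "intrinsics" (3x3 intrinsics, pixels), "origin" and "rotation" of the camera in the world. Camera axes: x right, y down, z forward; pixel columns grow to the right and rows downward; lengths in m; the calibration is good to about 2 mm. The wrist camera is an equidistant fisheye: a pixel r from the principal point sees the ray r / f radians off the axis. A picture is of the moment at which its call begins: read the wrist's pose just before it. camera_model takes no time and is no camera call; for the wrist camera it gives the pose at the moment of the call.
- ticket.close_job(): hands the job in, once; it reports no verdict.
The state is a dict: "time": time; "joints": joint angles; "qd": joint speeds; "joint_efforts": joint torques, N m; "eef_pos": TCP position; "eef_rot": TCP orientation; "force": force on the tool from outside, world axes, zero at the start; "moment": the same for the moment, N m; "opening": finger opening in m.
Only numpy, scipy, OpenCV 4.12 (cv2) and the standard library are available. Lean on these libraries where they do the work, as an engineer would, in place of code of your own. Each camera call takes 0.05 s, during which the arm holds its last target. There are 200 camera calls.

## Working session

There is one attempt and no reset: what is moved stays moved. The work goes in short steps, Python scripts to look and compute and a shell command to move; the robot and the scene stay as the last step left them, time stands still between calls to the robot, and variables do not carry over. Pictures are saved under pics/ and viewed, about 8 in all and at most 12, crops included, and the job is handed in when it is done.

```bash
mkdir -p pics
cat > h.py <<'E'
import numpy as np, cv2
from plant import robot, vision, ticket
def snap(name,out,crop=None,scale=1):
    im=vision.read_camera(name)[:,:,::-1].copy()
    cv2.imwrite('pics/raw_'+out,im)
    if crop: im=im[crop[1]:crop[3],crop[0]:crop[2]]
    if scale!=1: im=cv2.resize(im,None,fx=scale,fy=scale,interpolation=cv2.INTER_CUBIC)
    cv2.imwrite('pics/'+out,im)
def px(name,u,v,z):
    m=vision.camera_model(name);K=np.array(m['intrinsics']);R=np.array(m['rotation']);o=np.array(m['origin'])
    d=np.array([(u-K[0,2])/K[0,0],(v-K[1,2])/K[1,1],1.])
    if name=='wrist':
        r=np.hypot(d[0],d[1]); d=np.array([d[0]/r*np.sin(r),d[1]/r*np.sin(r),np.cos(r)])
    d=R@d; return o+d*(z-o[2])/d[2]
def proj(name,p):
    m=vision.camera_model(name);K=np.array(m['intrinsics']);R=np.array(m['rotation']);o=np.array(m['origin'])
    c=R.T@(np.array(p)-o)
    return (K@(c/c[2]))[:2]
def move(target,yaw_deg=0):
    s=robot.observe();R=np.array(s['eef_rot']);d=R.T@(np.array(target)-s['eef_pos'])
    print('tx,ty,tz',np.round(d/0.5,3),'yaw',round(yaw_deg/45,3))
E
python3 - <<'E'
from h import *
snap('top','t0.png',None,1.4);snap('side','s0.png',None,1.4)
s=robot.observe()
print(s)
for n in('top','side','wrist'):print(vision.camera_model(n))
E
```

```text
{'time': 0.1, 'joints': array([-1.32469831e+00,  1.04615785e-01,  9.65666720e-02,  1.56390923e+00,
        1.79479642e-05,  1.35312736e+00]), 'qd': array([ 0.00069622, -0.00044739,  0.0018984 ,  0.00143729,  0.00045752,
        0.00026049]), 'joint_efforts': array([ 6.27538859e-03, -5.58207858e+01,  5.04719031e+01,  1.30202668e-02,
       -3.20809704e-04, -8.56478067e-06]), 'eef_pos': array([ 0.26835246, -0.53633162,  0.24162482]), 'eef_rot': array([[-8.94373835e-01, -2.65685055e-04,  4.47320213e-01],
       [-4.47320211e-01,  1.13137855e-03, -8.94373160e-01],
       [-2.68466911e-04, -9.99999325e-01, -1.13072167e-03]]), 'force': array([ 0.0362002 , -0.80956979,  0.37697997]), 'moment': array([-0.071568  , -0.01527079, -0.02047743]), 'opening': 0.08528807870481345}
{'intrinsics': array([[523.54763954,   0.        , 277.3207611 ],
       [  0.        , 523.54763954, 215.84068658],
       [  0.        ,   0.        ,   1.        ]]), 'origin': array([ 0.33049157, -0.12354788,  1.87187857]), 'rotation': array([[-0.00549229, -0.99565424,  0.09296485],
       [-0.99996757,  0.00492083, -0.00637512],
       [ 0.00588995, -0.09299685, -0.99564898]])}
{'intrinsics': array([[503.05711246,   0.        , 282.36412624],
       [  0.        , 503.05711246, 199.84692265],
       [  0.        ,   0.        ,   1.        ]]), 'origin': array([0.01757118, 0.65755358, 1.19240829]), 'rotation': array([[-0.85264117, -0.40343993,  0.33202296],
       [-0.52244917,  0.64970636, -0.55220332],
       [ 0.00706344, -0.64429641, -0.76474325]])}
{'intrinsics': array([[325.1922621 ,   0.        , 282.30660684],
       [  0.        , 325.1922621 , 207.29875768],
       [  0.        ,   0.        ,   1.        ]]), 'origin': array([ 0.33141944, -0.50547432,  0.37357307]), 'rotation': array([[ 0.44749069, -0.85878654, -0.24947497],
       [-0.89428659, -0.43031489, -0.12280303],
       [-0.00189121,  0.27805533, -0.9605632 ]])}
```

View pics/t0.png

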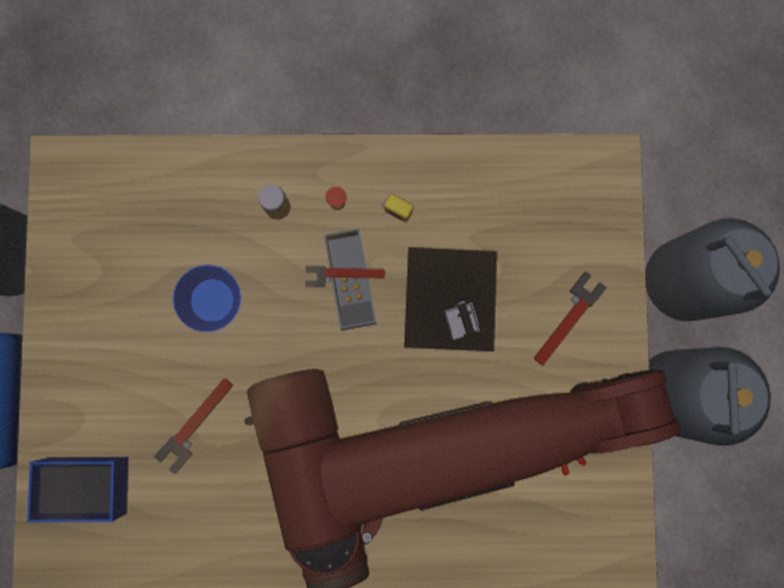

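View pics/s0.png

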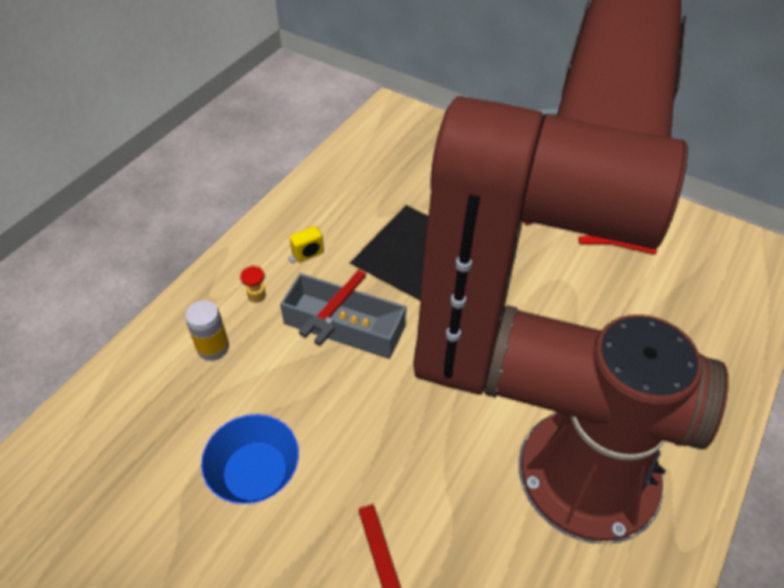

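Three red-handled wrenches are visible in the top view: one across the bin (display ~345,273), one at (190,425) and one at (570,318). The one on the bin fits the description. I'll confirm that in an enlarged crop.

Run:
```python
from h import *
im=cv2.imread('pics/raw_t0.png')[135:260,115:365]
cv2.imwrite('pics/c0.png',cv2.resize(im,None,fx=3.2,fy=3.2,interpolation=cv2.INTER_CUBIC))
```

```text
(no output)
```

View pics/c0.png

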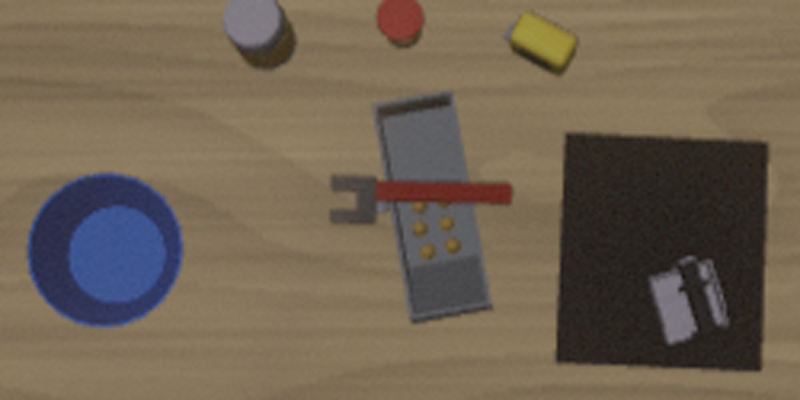

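The crop confirms the wrench across the bin: the bar runs from (378,192) to (511,194) with the jaw at (332..378,200). Next I'll compute positions.

Run:
```python
from h import *
def c(u,v,z): return np.round(px('top',115+u/3.2,135+v/3.2,z)[:3],4)
print('wrench tail',c(511,194,.084),'bar start',c(378,192,.084),'jaw tip',c(331,199,.084))
L=c(511,194,.084)-c(331,199,.084);print('len',np.linalg.norm(L))
print('bin rim',[c(*p,.07) for p in((376,104),(451,93),(491,306),(413,321))])
print('mat',[c(*p,.004) for p in((567,134),(768,142),(761,370),(557,362))])
b=[c(*p,.06) for p in((28,250),(182,250),(105,173),(105,326))];print('bowl',b, c(117,254,.005))
print('nuts',[c(*p,.02) for p in((419,207),(419,228),(446,223),(427,252),(453,244),(443,203))])
print('scoop pan corners z.025',[c(*p,.022) for p in((650,278),(669,344),(728,325),(710,260))])
print('handle z.12',[c(*p,.118) for p in((682,262),(696,256),(718,326),(700,332))])
im=cv2.imread('pics/raw_t0.png')
print('others',[ np.linalg.norm(px('top',a/1.4,b/1.4,.01)-px('top',x/1.4,y/1.4,.01)) for a,b,x,y in((228,382,170,458),(540,360,594,282))])
```

```text
wrench tail [ 0.5674 -0.1263  0.084 ] bar start [0.5702 0.0167 0.084 ] jaw tip [0.5629 0.0672 0.084 ]
len 0.1935523185084591
bin rim [array([0.6687, 0.0202, 0.07  ]), array([ 0.6805, -0.0615,  0.07  ]), array([ 0.4477, -0.1042,  0.07  ]), array([ 0.432 , -0.0202,  0.07  ])]
mat [array([ 0.6459, -0.1899,  0.004 ]), array([ 0.6357, -0.4167,  0.004 ]), array([ 0.379 , -0.4039,  0.004 ]), array([ 0.3892, -0.1767,  0.004 ])]
bowl [array([0.5118, 0.3979, 0.06  ]), array([0.511 , 0.2311, 0.06  ]), array([0.5957, 0.316 , 0.06  ]), array([0.4288, 0.3131, 0.06  ])] [0.5123 0.3143 0.005 ]
nuts [array([ 0.5617, -0.0239,  0.02  ]), array([ 0.5382, -0.0239,  0.02  ]), array([ 0.5437, -0.054 ,  0.02  ]), array([ 0.5114, -0.0328,  0.02  ]), array([ 0.5202, -0.0617,  0.02  ]), array([ 0.5661, -0.0507,  0.02  ])]
scoop pan corners z.025 [array([ 0.481, -0.28 ,  0.022]), array([ 0.4078, -0.3001,  0.022 ]), array([ 0.4284, -0.3656,  0.022 ]), array([ 0.5007, -0.3469,  0.022 ])]
handle z.12 [array([ 0.4899, -0.3058,  0.118 ]), array([ 0.4962, -0.3206,  0.118 ]), array([ 0.4224, -0.3425,  0.118 ]), array([ 0.4162, -0.3236,  0.118 ])]
others [np.float64(0.23544969458560833), np.float64(0.24489436159870318)]
```

Checks:
- The bin wrench comes out at about 194 mm (the other two are about 240 mm), so it is the right one.
- Bin centre is about (0.557, -0.041), heading about 10°. Mat centre is about (0.512, -0.297). Bowl is about (0.512, 0.315) with an 0.167 rim.

Now I'll go to the wrench.

```bash
cat >> h.py <<'E'
def go(target,zhead=None):
    s=robot.observe();R=np.array(s['eef_rot']);h=np.degrees(np.arctan2(R[1,2],R[0,2]))
    d=R.T@(np.array(target)-s['eef_pos'])
    y=0 if zhead is None else -((zhead-h+180)%360-180)/45
    print('t',round(s['time'],2),'pos',np.round(s['eef_pos'],4),'zhead',round(h,1),'| tx ty tz',np.round(d/0.5,3),'yaw',round(y,3),'j6',round(np.degrees(s['joints'][5])),'F',np.round(s['force'],1),'op',round(s['opening'],4))
E
python3 -c "
from h import *
go([.569,-.031,.17],-1.1)"
```

```text
t 0.1 pos [ 0.2684 -0.5363  0.2416] zhead -63.4 | tx ty tz [-0.99   0.144 -0.635] yaw -1.385 j6 78 F [ 0.  -0.8  0.4] op 0.0853
```

```bash
python3 -m jog '[{"tx":-0.99,"tz":-0.635,"yaw":-1,"fingers":0.2},{"tx":-0.99,"tz":-0.635,"yaw":-1,"fingers":0.2},{"tx":-0.99,"tz":-0.635,"yaw":-1,"fingers":0.2},{"tx":-0.99,"tz":-0.635,"yaw":-1,"fingers":0.2},{"tx":-0.99,"tz":-0.635,"yaw":-1,"fingers":0.2}]' 60; python3 -c "
from h import *
go([.569,-.031,.24],-1.1)"
```

```text
t 0.1 pos [ 0.2684 -0.5363  0.2416] zhead -63.4 | tx ty tz [-0.99   0.004 -0.635] yaw -1.385 j6 78 F [ 0.  -0.8  0.4] op 0.0853schema error: expected keys tx, ty, tz, yaw, fingers
```

All keys are needed in every row.

```bash
python3 -m jog '[{"tx":-0.99,"ty":0,"tz":-0.635,"yaw":-1,"fingers":0.2},{"tx":-0.99,"ty":0,"tz":-0.635,"yaw":-1,"fingers":0.2},{"tx":-0.99,"ty":0,"tz":-0.635,"yaw":-1,"fingers":0.2},{"tx":-0.99,"ty":0,"tz":-0.635,"yaw":-1,"fingers":0.2},{"tx":-0.99,"ty":0,"tz":-0.635,"yaw":-1,"fingers":0.2}]' 60; python3 -c "
from h import *
go([.569,-.031,.24],-1.1)"
```

```text
time: 0.6
eef_pos: [0.3968, -0.3199, 0.242]
eef_rot: [[-0.344, -0.0, 0.939], [-0.939, 0.0, -0.344], [-0.0, -1.0, -0.0]]
force: [0.4, -0.3, 0.1]
opening: 0.0516
t 0.6 pos [ 0.3968 -0.3199  0.242 ] zhead -20.1 | tx ty tz [-0.661  0.004  0.125] yaw -0.423 j6 57 F [ 0.4 -0.3  0.1] op 0.0516
```

```bash
python3 -c "
from h import *
snap('wrist','w1.png',None,1.4)
import pickle;m=vision.camera_model('wrist');pickle.dump(m,open('w1.pkl','wb'));print(m)"
python3 -m jog '[{"tx":-0.66,"ty":0,"tz":0.125,"yaw":-0.42,"fingers":0.2},{"tx":-0.66,"ty":0,"tz":0.125,"yaw":-0.42,"fingers":0.2},{"tx":-0.66,"ty":0,"tz":0.125,"yaw":-0.42,"fingers":0.2},{"tx":-0.66,"ty":0,"tz":0.125,"yaw":-0.42,"fingers":0.2},{"tx":-0.66,"ty":0,"tz":0.125,"yaw":-0.42,"fingers":0.2}]'
```

```text
{'intrinsics': array([[325.1922621 ,   0.        , 282.30660684],
       [  0.        , 325.1922621 , 207.29875768],
       [  0.        ,   0.        ,   1.        ]]), 'origin': array([ 0.42293316, -0.24845368,  0.37468658]), 'rotation': array([[ 9.43692718e-01, -3.17947134e-01, -9.13984355e-02],
       [-3.30822707e-01, -9.07483098e-01, -2.58903001e-01],
       [-6.25068111e-04,  2.74561555e-01, -9.61569322e-01]])}
time: 1.15
eef_pos: [0.5263, -0.1059, 0.2421]
eef_rot: [[-0.027, -0.0, 1.0], [-1.0, -0.0, -0.027], [0.0, -1.0, -0.0]]
force: [0.4, -0.7, 0.6]
opening: 0.0511
```

View pics/w1.png

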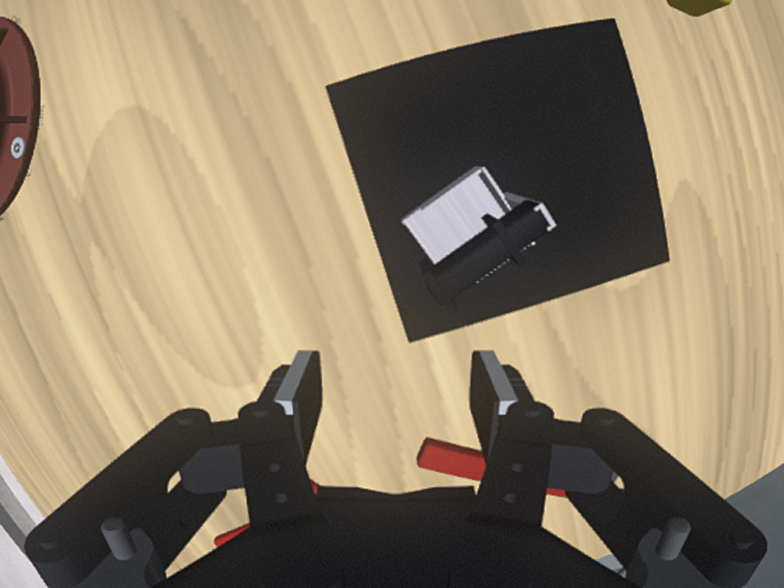

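```bash
python3 -c "
from h import *
import pickle;m=pickle.load(open('w1.pkl','rb'))
vision.camera_model=lambda n:m
f=lambda u,v,z:np.round(px('wrist',u/1.4,v/1.4,z),4)
print('lip',f(402,222,.022),f(436,265,.006),'back top',f(485,168,.044),f(555,215,.044))
print('handle end front',f(436,300,.105),'rear',f(541,210,.12))
print('collars',f(440,300,.105),f(505,235,.12))
im=cv2.imread('pics/raw_w1.png')[105:230,270:410];cv2.imwrite('pics/c1.png',cv2.resize(im,None,fx=4.5,fy=4.5,interpolation=cv2.INTER_CUBIC))
"
python3 -c "
from h import *
go([.569,-.031,.12],-1.1)"
```

```text
lip [ 0.4126 -0.2931  0.022 ] [ 0.4271 -0.3383  0.006 ] back top [ 0.4836 -0.2719  0.044 ] [ 0.5254 -0.3216  0.044 ]
handle end front [ 0.4191 -0.3354  0.105 ] rear [ 0.4943 -0.2994  0.12  ]
collars [ 0.4215 -0.3362  0.105 ] [ 0.4693 -0.3067  0.12  ]
t 1.15 pos [ 0.5263 -0.1059  0.2421] zhead -1.6 | tx ty tz [-0.152  0.244  0.081] yaw -0.01 j6 66 F [ 0.4 -0.7  0.6] op 0.0511
```

View pics/c1.png

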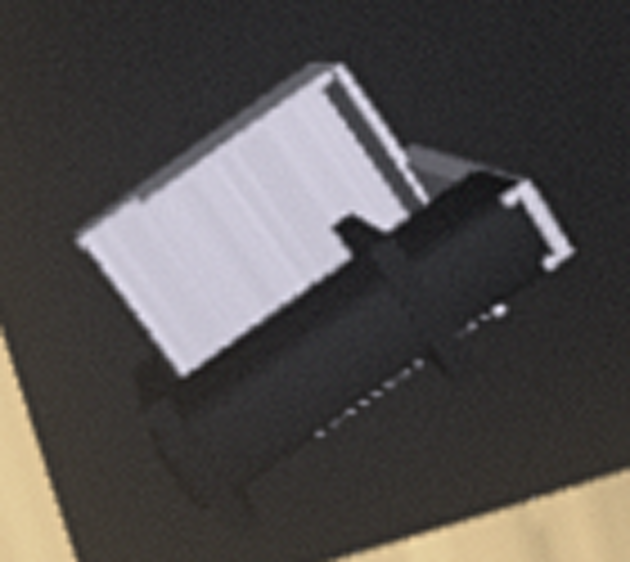

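```bash
python3 -c "
from h import *
import pickle;m=pickle.load(open('w1.pkl','rb'))
vision.camera_model=lambda n:m
f=lambda u,v,z:np.round(px('wrist',270+u/4.5,105+v/4.5,z),4)[:2]
print('rear collar ends',f(350,228,.12),f(450,370,.12),'front',f(145,370,.12),f(245,515,.12))
print('rear cap corners',f(528,185,.12),f(575,250,.12))
print('pan lip corners',f(82,238,.022),f(185,375,.006),'back top corner',f(338,68,.044),'front edges')
"
python3 -m jog '[{"tx":-0.15,"ty":0.0,"tz":0.08,"yaw":0,"fingers":0.2},{"tx":-0.15,"ty":0,"tz":0.08,"yaw":0,"fingers":0.2},{"tx":-0.15,"ty":0.2,"tz":0.08,"yaw":0,"fingers":0.2},{"tx":-0.15,"ty":0.2,"tz":0.08,"yaw":0,"fingers":0.2},{"tx":-0.15,"ty":0.2,"tz":0.08,"yaw":0,"fingers":0.2}]'
python3 -c "
from h import *
go([.569,-.031,.069],-1.1)
snap('wrist','w2.png',None,1.2)"
```

```text
rear collar ends [ 0.462  -0.2939] [ 0.4723 -0.3247] front [ 0.4193 -0.3065] [ 0.4282 -0.3384]
rear cap corners [ 0.4959 -0.2965] [ 0.5014 -0.3107]
pan lip corners [ 0.414  -0.2927] [ 0.4271 -0.3371] back top corner [ 0.4823 -0.2716] front edges
time: 1.65
eef_pos: [0.563, -0.0323, 0.1345]
eef_rot: [[-0.027, -0.012, 1.0], [-1.0, 0.004, -0.027], [-0.003, -1.0, -0.012]]
force: [-0.5, 1.3, -0.2]
opening: 0.0512
t 1.65 pos [ 0.563  -0.0323  0.1345] zhead -1.5 | tx ty tz [-0.002  0.131  0.013] yaw -0.009 j6 75 F [-0.5  1.3 -0.2] op 0.0512
```

View pics/w2.png

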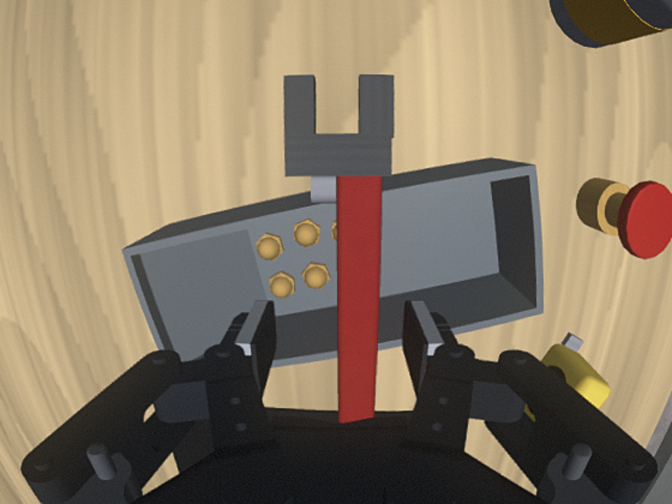

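Scoop: the back wall and post are at its +x side (crop right) and the lip faces the robot. Heading is about 197° and the grip point is about (0.446, -0.316). In the wrist view the wrench bar (340–380, 175–420) lies between the open fingers, with the nuts at (268,247)–(335,232). Descend, grip and lift.

```bash
python3 -m jog '[{"tx":0,"ty":0.07,"tz":0.012,"yaw":0,"fingers":0.2},{"tx":0,"ty":0.128,"tz":0.012,"yaw":0,"fingers":0.2},{"tx":0,"ty":0.128,"tz":0.012,"yaw":0,"fingers":-1},{"tx":0,"ty":0.128,"tz":0.012,"yaw":0,"fingers":-1},{"tx":0,"ty":0.128,"tz":0.012,"yaw":0,"fingers":-1}]' 80
python3 -m jog '[{"tx":0,"ty":0,"tz":0,"yaw":0,"fingers":-1},{"tx":0,"ty":-0.05,"tz":0,"yaw":0,"fingers":-1},{"tx":0,"ty":-0.1,"tz":0,"yaw":0,"fingers":-1},{"tx":0,"ty":-0.2,"tz":0,"yaw":0,"fingers":-1},{"tx":0,"ty":-0.2,"tz":0,"yaw":0,"fingers":-1}]'
python3 -c "
from h import *
go([.598,-.297,.17],-1.1)"
```

```text
time: 2.2
eef_pos: [0.5753, -0.0348, 0.0816]
eef_rot: [[-0.027, 0.004, 1.0], [-1.0, -0.001, -0.027], [0.001, -1.0, 0.004]]
force: [-1.1, -0.2, 5.6]
opening: 0.0198
time: 2.7
eef_pos: [0.5772, -0.0352, 0.1871]
eef_rot: [[-0.027, 0.011, 1.0], [-1.0, -0.003, -0.027], [0.003, -1.0, 0.011]]
force: [1.3, -1.0, -1.9]
opening: 0.0199
t 2.7 pos [ 0.5772 -0.0352  0.1871] zhead -1.6 | tx ty tz [0.522 0.036 0.055] yaw -0.01 j6 75 F [ 1.3 -1.  -1.9] op 0.0199
```

```bash
python3 -m jog '[{"tx":0,"ty":0,"tz":0,"yaw":0,"fingers":-1},{"tx":0,"ty":0,"tz":0,"yaw":0,"fingers":-1}]'
python3 -c "
from h import *
go([.598,-.297,.17],-1.1)
snap('wrist','w3.png')
a=cv2.imread('pics/raw_w3.png');b=vision.read_camera('side')[:,:,::-1][130:290,130:330];
cv2.imwrite('pics/v3.png',np.hstack([a[60:380,80:480],cv2.resize(b,(400,320))]))"
```

```text
time: 2.9
eef_pos: [0.5734, -0.0341, 0.1777]
eef_rot: [[-0.027, -0.001, 1.0], [-1.0, 0.0, -0.027], [-0.0, -1.0, -0.001]]
force: [-0.3, -0.2, -3.2]
opening: 0.02
t 2.9 pos [ 0.5734 -0.0341  0.1777] zhead -1.6 | tx ty tz [0.524 0.015 0.064] yaw -0.01 j6 75 F [-0.3 -0.2 -3.2] op 0.02
```

View pics/v3.png

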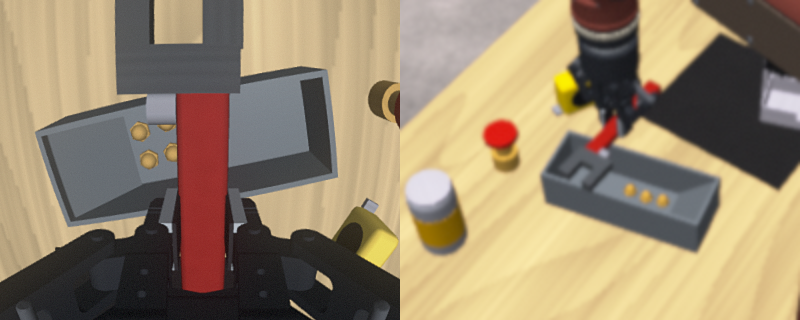

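Wrench is held level (3.2 N measured against its 3.1 N weight). Carry it to the mat.

```bash
python3 -m jog '[{"tx":0.52,"ty":0,"tz":0.07,"yaw":0,"fingers":-1},{"tx":0.52,"ty":0,"tz":0.07,"yaw":0,"fingers":-1},{"tx":0.52,"ty":0,"tz":0.07,"yaw":0,"fingers":-1},{"tx":0.52,"ty":0,"tz":0.07,"yaw":0,"fingers":-1},{"tx":0.52,"ty":0,"tz":0.07,"yaw":0,"fingers":-1}]'
python3 -m jog '[{"tx":0.03,"ty":0,"tz":0,"yaw":0,"fingers":-1},{"tx":0.03,"ty":0.0,"tz":0,"yaw":0,"fingers":-1},{"tx":0.03,"ty":0.1,"tz":0,"yaw":0,"fingers":-1},{"tx":0.03,"ty":0.2,"tz":0,"yaw":0,"fingers":-1},{"tx":0.03,"ty":0.2,"tz":0,"yaw":0,"fingers":-1}]'
python3 -m jog '[{"tx":0,"ty":0,"tz":0,"yaw":0,"fingers":-1},{"tx":0,"ty":0,"tz":0,"yaw":0,"fingers":-1}]'
python3 -c "
from h import *
go([.602,-.297,.016],-1.1)"
```

```text
time: 3.5
eef_pos: [0.5997, -0.2844, 0.1769]
eef_rot: [[-0.027, -0.001, 1.0], [-1.0, 0.001, -0.027], [-0.001, -1.0, -0.002]]
force: [0.8, -0.2, -3.0]
opening: 0.0201
time: 4.0
eef_pos: [0.5953, -0.2928, 0.0693]
eef_rot: [[-0.026, -0.011, 1.0], [-1.0, 0.009, -0.026], [-0.009, -1.0, -0.011]]
force: [-1.4, 1.2, -4.1]
opening: 0.0199
time: 4.2
eef_pos: [0.6015, -0.2982, 0.0818]
eef_rot: [[-0.026, 0.003, 1.0], [-1.0, -0.003, -0.026], [0.002, -1.0, 0.003]]
force: [0.1, -1.1, -3.3]
opening: 0.0198
t 4.2 pos [ 0.6015 -0.2982  0.0818] zhead -1.5 | tx ty tz [-0.003  0.132  0.001] yaw -0.009 j6 54 F [ 0.1 -1.1 -3.3] op 0.0198
```

```bash
python3 -m jog '[{"tx":0,"ty":0.03,"tz":0,"yaw":0,"fingers":-1},{"tx":0,"ty":0.06,"tz":0,"yaw":0,"fingers":-1},{"tx":0,"ty":0.085,"tz":0,"yaw":0,"fingers":-1},{"tx":0,"ty":0.105,"tz":0,"yaw":0,"fingers":-1},{"tx":0,"ty":0.115,"tz":0,"yaw":0,"fingers":-1}]'
python3 -m jog '[{"tx":0,"ty":0.005,"tz":0,"yaw":0,"fingers":-1},{"tx":0,"ty":0.01,"tz":0,"yaw":0,"fingers":-1},{"tx":0,"ty":0.013,"tz":0,"yaw":0,"fingers":-1},{"tx":0,"ty":0.013,"tz":0,"yaw":0,"fingers":-1},{"tx":0,"ty":0.013,"tz":0,"yaw":0,"fingers":-1}]'
python3 -c "
from h import *
go([.602,-.297,.016],-1.1)"
```

```text
time: 4.7
eef_pos: [0.599, -0.2972, 0.0188]
eef_rot: [[-0.027, -0.002, 1.0], [-1.0, 0.001, -0.027], [-0.001, -1.0, -0.002]]
force: [0.1, -0.0, -2.3]
opening: 0.02
time: 5.2
eef_pos: [0.6002, -0.298, 0.0157]
eef_rot: [[-0.027, 0.001, 1.0], [-1.0, -0.001, -0.027], [0.001, -1.0, 0.001]]
force: [-3.7, 2.8, 6.2]
opening: 0.0197
t 5.2 pos [ 0.6002 -0.298   0.0157] zhead -1.6 | tx ty tz [-0.002 -0.001  0.004] yaw -0.01 j6 54 F [-3.7  2.8  6.2] op 0.0197
```

```bash
python3 -m jog '[{"tx":0,"ty":0,"tz":0,"yaw":0,"fingers":0.2},{"tx":0,"ty":0,"tz":0,"yaw":0,"fingers":0.2},{"tx":0,"ty":0,"tz":0,"yaw":0,"fingers":0.2},{"tx":0,"ty":-0.05,"tz":0,"yaw":0,"fingers":0.2},{"tx":0,"ty":-0.15,"tz":0,"yaw":0,"fingers":0.2}]'
python3 -m jog '[{"tx":0,"ty":-0.1,"tz":0,"yaw":0,"fingers":0.2},{"tx":0,"ty":-0.2,"tz":0,"yaw":-0.19,"fingers":0.2},{"tx":0,"ty":-0.25,"tz":0,"yaw":-0.38,"fingers":0.2},{"tx":0,"ty":-0.25,"tz":0,"yaw":-0.57,"fingers":0.2},{"tx":0,"ty":-0.25,"tz":0,"yaw":-0.76,"fingers":0.2}]'
python3 -c "
from h import *
snap('top','t4.png')
go([.446,-.316,.2],107)"
```

```text
time: 5.7
eef_pos: [0.5974, -0.296, 0.0854]
eef_rot: [[-0.027, -0.006, 1.0], [-1.0, 0.005, -0.027], [-0.005, -1.0, -0.006]]
force: [0.8, -0.2, 0.7]
opening: 0.0513
time: 6.2
eef_pos: [0.6006, -0.2983, 0.216]
eef_rot: [[0.545, 0.002, 0.839], [-0.839, -0.002, 0.545], [0.003, -1.0, 0.001]]
force: [0.1, 0.9, -0.7]
opening: 0.0513
t 6.25 pos [ 0.6003 -0.298   0.215 ] zhead 33.5 | tx ty tz [-0.14   0.03  -0.277] yaw -1.633 j6 19 F [-0.5  0.7 -0.4] op 0.0514
```

```bash
python3 -m jog '[{"tx":-0.14,"ty":0,"tz":-0.277,"yaw":-1,"fingers":0.2},{"tx":-0.14,"ty":0,"tz":-0.277,"yaw":-1,"fingers":0.2},{"tx":-0.14,"ty":0,"tz":-0.277,"yaw":-1,"fingers":0.2},{"tx":-0.14,"ty":0,"tz":-0.277,"yaw":-1,"fingers":0.2},{"tx":-0.14,"ty":0,"tz":-0.277,"yaw":-1,"fingers":0.2}]'
python3 -c "
from h import *
go([.446,-.316,.2],107)"
```

```text
time: 6.75
eef_pos: [0.444, -0.3138, 0.2144]
eef_rot: [[0.969, 0.0, 0.249], [-0.249, -0.0, 0.969], [0.0, -1.0, -0.0]]
force: [1.0, 0.8, 0.3]
opening: 0.0514
t 6.75 pos [ 0.444  -0.3138  0.2144] zhead 75.6 | tx ty tz [ 0.005  0.029 -0.003] yaw -0.698 j6 -35 F [1.  0.8 0.3] op 0.0514
```

```bash
python3 -m jog '[{"tx":0.005,"ty":0,"tz":-0.003,"yaw":-0.7,"fingers":0.2},{"tx":0.005,"ty":0,"tz":-0.003,"yaw":-0.7,"fingers":0.2},{"tx":0.005,"ty":0,"tz":-0.003,"yaw":-0.7,"fingers":0.2},{"tx":0.005,"ty":0.03,"tz":-0.003,"yaw":-0.7,"fingers":0.2},{"tx":0.005,"ty":0.05,"tz":-0.003,"yaw":-0.7,"fingers":0.2}]'
python3 -c "
from h import *
go([.446,-.316,.097],107)
snap('wrist','w5.png',None,1.2)"
```

```text
time: 7.25
eef_pos: [0.4475, -0.3155, 0.1885]
eef_rot: [[0.956, -0.0, -0.292], [0.292, 0.0, 0.956], [-0.0, -1.0, 0.0]]
force: [-0.4, 0.8, 0.0]
opening: 0.0513
t 7.25 pos [ 0.4475 -0.3155  0.1885] zhead 107.0 | tx ty tz [-0.003  0.183  0.   ] yaw -0.0 j6 -66 F [-0.4  0.8  0. ] op 0.0513
```

View pics/w5.png

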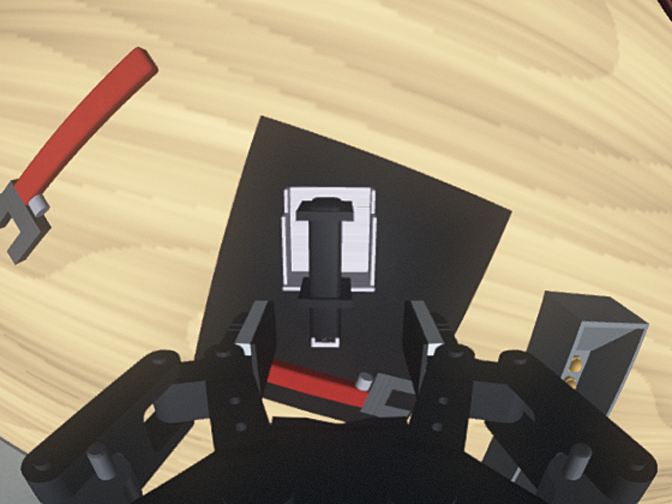

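```bash
python3 -c "
from h import *
f=lambda u,v,z:px('wrist',u/1.2,v/1.2,z)
a=(f(297,290,.123)+f(352,290,.123))/2;b=(f(297,210,.123)+f(355,210,.123))/2
print(a,b,(a+b)/2,a-b,np.degrees(np.arctan2(*(b-a)[1::-1])), f(313,342,.12),f(339,342,.12))
g=(a+b)/2;go([g[0],g[1],.097],None)"
```

```text
[ 0.45777219 -0.32000138  0.123     ] [ 0.41551086 -0.33150196  0.123     ] [ 0.43664152 -0.32575167  0.123     ] [4.22613302e-02 1.15005832e-02 1.38777878e-17] -164.77672874315815 [ 0.4924407 -0.3170765  0.12     ] [ 0.48800645 -0.30262501  0.12      ]
t 7.3 pos [ 0.447  -0.3149  0.1866] zhead 106.8 | tx ty tz [-0.026  0.179 -0.015] yaw 0 j6 -66 F [-0.3  0.5 -2.2] op 0.0511
```

```bash
python3 -m jog '[{"tx":-0.016,"ty":0.04,"tz":-0.011,"yaw":0.02,"fingers":0.2},{"tx":-0.016,"ty":0.09,"tz":-0.011,"yaw":0.02,"fingers":0.2},{"tx":-0.016,"ty":0.135,"tz":-0.011,"yaw":0.02,"fingers":0.2},{"tx":-0.016,"ty":0.165,"tz":-0.011,"yaw":0.02,"fingers":0.2},{"tx":-0.016,"ty":0.18,"tz":-0.011,"yaw":0.02,"fingers":0.2}]'
python3 -m jog '[{"tx":0,"ty":0,"tz":0,"yaw":0,"fingers":0.2},{"tx":0,"ty":0,"tz":0,"yaw":0,"fingers":0.2}]'
python3 -c "
from h import *
go([.441,-.322,.097],106)
snap('wrist','w6.png',[140,150,420,350],2.4)"
```

```text
time: 7.8
eef_pos: [0.441, -0.3226, 0.0979]
eef_rot: [[0.961, -0.001, -0.276], [0.276, 0.001, 0.961], [-0.001, -1.0, 0.002]]
force: [-0.2, -0.3, 0.5]
opening: 0.0514
time: 8.0
eef_pos: [0.4419, -0.3236, 0.1003]
eef_rot: [[0.961, 0.001, -0.278], [0.278, -0.001, 0.961], [0.0, -1.0, -0.001]]
force: [0.1, -1.2, -0.3]
opening: 0.0511
t 8.0 pos [ 0.4419 -0.3236  0.1003] zhead 106.1 | tx ty tz [-0.001  0.007  0.003] yaw 0.003 j6 -66 F [ 0.1 -1.2 -0.3] op 0.0511
```

View pics/w6.png

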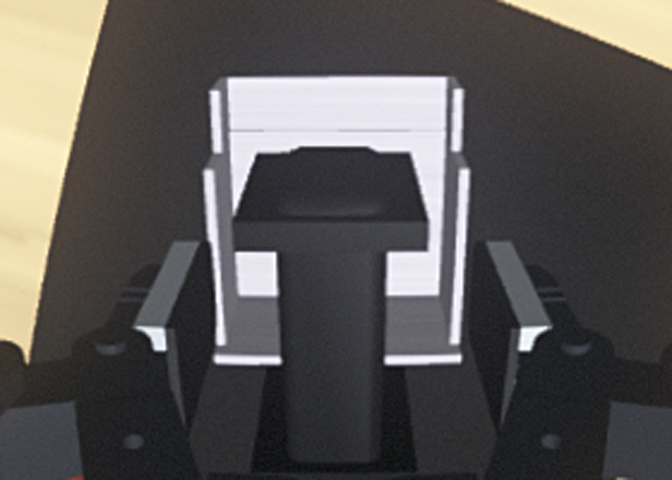

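Handle (283–387) is centred between the pads, and the wrench lies on the mat. Grip.

```bash
python3 -m jog '[{"tx":0,"ty":0.006,"tz":0,"yaw":0,"fingers":-1},{"tx":0,"ty":0.006,"tz":0,"yaw":0,"fingers":-1},{"tx":0,"ty":0.006,"tz":0,"yaw":0,"fingers":-1},{"tx":0,"ty":0.006,"tz":0,"yaw":0,"fingers":-1},{"tx":0,"ty":0.006,"tz":0,"yaw":0,"fingers":-1}]' 110
python3 -m jog '[{"tx":0,"ty":-0.02,"tz":0,"yaw":0,"fingers":-1},{"tx":0,"ty":-0.07,"tz":0,"yaw":0,"fingers":-1},{"tx":0,"ty":-0.14,"tz":0,"yaw":0,"fingers":-1},{"tx":0,"ty":-0.2,"tz":0,"yaw":0,"fingers":-1},{"tx":0,"ty":-0.22,"tz":0,"yaw":0,"fingers":-1}]'
python3 -c "
from h import *
go([.6,-.034,.22],100)
b=lambda s,n:np.array(s)
# bin frame
c=np.array([.5572,-.0414]);th=np.radians(10.2);ex=np.array([np.cos(th),np.sin(th)]);print('bin x=55 grip', c+ex*.060)
"
```

```text
time: 8.55
eef_pos: [0.4416, -0.3234, 0.0966]
eef_rot: [[0.961, 0.0, -0.278], [0.278, -0.001, 0.961], [0.0, -1.0, -0.001]]
force: [-0.2, -0.9, 0.0]
opening: 0.0167
time: 9.05
eef_pos: [0.4424, -0.3241, 0.2102]
eef_rot: [[0.96, 0.003, -0.278], [0.278, -0.004, 0.96], [0.002, -1.0, -0.004]]
force: [0.0, -0.3, -1.1]
opening: 0.0169
t 9.05 pos [ 0.4424 -0.3241  0.2102] zhead 106.2 | tx ty tz [ 0.464 -0.021  0.469] yaw 0.137 j6 -66 F [ 0.  -0.3 -1.1] op 0.0169
bin x=55 grip [ 0.61625174 -0.03077492]
```

Scoop is lifted and firmly held. Move above the bin and look.

```bash
python3 -m jog '[{"tx":0.49,"ty":-0.03,"tz":0.47,"yaw":0.13,"fingers":-1},{"tx":0.49,"ty":-0.03,"tz":0.47,"yaw":0.13,"fingers":-1},{"tx":0.49,"ty":-0.03,"tz":0.47,"yaw":0.13,"fingers":-1},{"tx":0.49,"ty":-0.03,"tz":0.47,"yaw":0.13,"fingers":-1},{"tx":0.49,"ty":-0.03,"tz":0.47,"yaw":0.13,"fingers":-1}]'
python3 -m jog '[{"tx":0.09,"ty":0,"tz":0.12,"yaw":0.0,"fingers":-1},{"tx":0.15,"ty":0,"tz":0.16,"yaw":0.0,"fingers":-1},{"tx":0.18,"ty":0,"tz":0.18,"yaw":0.0,"fingers":-1},{"tx":0.18,"ty":0,"tz":0.18,"yaw":0.0,"fingers":-1},{"tx":0.18,"ty":0,"tz":0.18,"yaw":0.0,"fingers":-1}]'
python3 -c "
from h import *
go([.615,-.031,.22],100)
import pickle;pickle.dump(vision.camera_model('wrist'),open('w7.pkl','wb'))
snap('wrist','w7.png',None,1.4)
go([.615,-.031,.22],100)"
```

```text
time: 9.55
eef_pos: [0.5669, -0.1049, 0.2165]
eef_rot: [[0.984, -0.001, -0.179], [0.179, 0.0, 0.984], [-0.001, -1.0, 0.001]]
force: [0.9, -1.0, -1.3]
opening: 0.017
time: 10.05
eef_pos: [0.6386, -0.0018, 0.216]
eef_rot: [[0.984, -0.002, -0.18], [0.18, 0.0, 0.984], [-0.002, -1.0, 0.001]]
force: [0.6, 0.9, -1.8]
opening: 0.0168
t 10.05 pos [ 0.6386 -0.0018  0.216 ] zhead 100.4 | tx ty tz [-0.057 -0.008 -0.049] yaw 0.008 j6 -22 F [ 0.6  0.9 -1.8] op 0.0168
t 10.1 pos [ 0.6384 -0.0025  0.2163] zhead 100.3 | tx ty tz [-0.056 -0.007 -0.048] yaw 0.007 j6 -22 F [ 0.4 -0.1 -1. ] op 0.0166
```

View pics/w7.png

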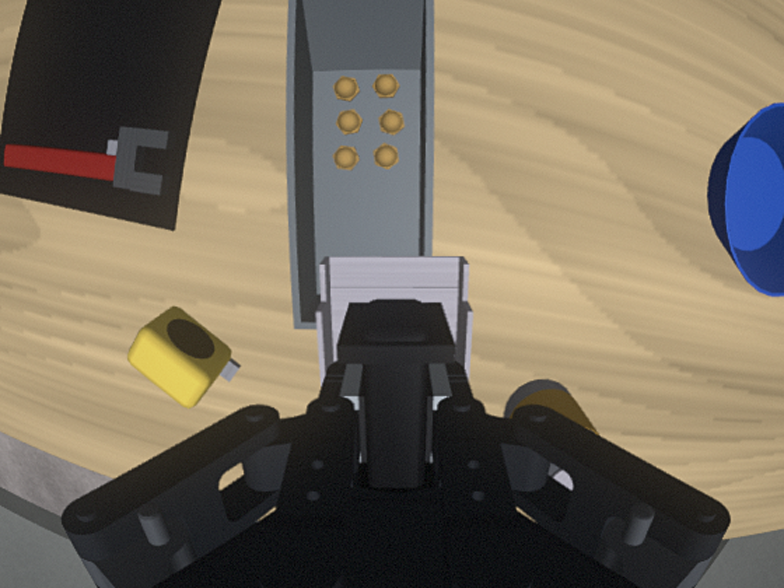

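```bash
python3 -c "
from h import *
import pickle;m=pickle.load(open('w7.pkl','rb'));vision.camera_model=lambda n:m
f=lambda u,v,z:px('wrist',u/1.4,v/1.4,z)[:2]
L=[f(288,60,.07),f(288,180,.07),f(293,328,.07)];R=[f(434,60,.07),f(434,160,.07),f(433,250,.07)]
print('L',np.round(L,4),'R',np.round(R,4))
for a in(L,R):
  d=a[0]-a[2];print('head',np.degrees(np.arctan2(d[1],d[0]))%360)
F=[f(313,70,.005),f(421,70,.005)];print('foot',np.round(F,4))
print('corner L +x',f(293,328,.07))
th=np.radians(10.3);ex=np.array([np.cos(th),np.sin(th)]);ey=np.array([-ex[1],ex[0]])
fm=(F[0]+F[1])/2; c=fm+.058*ex
print('bin c from foot',c,'L/R lateral',[(p-c)@ey for p in L+R],'corner along',(L[2]-c)@ex)
for p in((346,87),(385,84),(348,121),(391,121),(345,157),(386,156)):
  q=f(*p,.018)-c; print('nut',np.round([q@ex,q@ey],4))
lip=[f(328,257,.216-.093+.018),f(467,257,.216-.093+.018)];print('lip',np.round(lip,4),'mid lat',[(p-c)@ey for p in lip],[(p-c)@ex for p in lip])
t=np.array([.6386,-.0018]);print('tcp in bin',(t-c)@ex,(t-c)@ey)
d=lip[1]-lip[0];print('lip head',np.degrees(np.arctan2(d[1],d[0])))
"
```

```text
L [[ 0.5155 -0.0913]
 [ 0.5901 -0.0781]
 [ 0.6855 -0.0624]] R [[ 0.5017 -0.0034]
 [ 0.563   0.0079]
 [ 0.6178  0.018 ]]
head 189.63790161055107
head 190.47598228701366
foot [[ 0.5085 -0.0883]
 [ 0.4956 -0.0088]]
corner L +x [ 0.68552484 -0.06240677]
bin c from foot [ 0.55912239 -0.03819947] L/R lateral [np.float64(-0.04442494105320245), np.float64(-0.044796440959937386), np.float64(-0.04641824172610849), np.float64(0.044485788329638155), np.float64(0.04465967557473558), np.float64(0.04484851418838302)] corner along 0.12003715950694913
nut [-0.0421 -0.0139]
nut [-0.0438  0.0139]
nut [-0.0169 -0.0125]
nut [-0.0165  0.0182]
nut [ 0.0094 -0.0147]
nut [0.009  0.0147]
lip [[ 0.6175 -0.0379]
 [ 0.6058  0.026 ]] mid lat [np.float64(-0.01018330353862581), np.float64(0.054835680148800685)] [np.float64(0.057473822804732386), np.float64(0.05736926383695198)]
tcp in bin 0.0847051334354629 0.021602120055434774
lip head 100.3921389732674
```

```bash
python3 -m jog '[{"tx":-0.02,"ty":0,"tz":-0.02,"yaw":0,"fingers":-1},{"tx":-0.04,"ty":0,"tz":-0.035,"yaw":0,"fingers":-1},{"tx":-0.056,"ty":0,"tz":-0.044,"yaw":0,"fingers":-1},{"tx":-0.056,"ty":0,"tz":-0.044,"yaw":0,"fingers":-1},{"tx":-0.056,"ty":0,"tz":-0.044,"yaw":0,"fingers":-1}]'
python3 -c "
from h import *
go([.6142,-.0283,.1],100.2)"
```

```text
time: 10.6
eef_pos: [0.6152, -0.0296, 0.2177]
eef_rot: [[0.984, 0.001, -0.178], [0.178, -0.0, 0.984], [0.001, -1.0, -0.0]]
force: [0.1, 0.0, -2.2]
opening: 0.0164
t 10.6 pos [ 0.6152 -0.0296  0.2177] zhead 100.2 | tx ty tz [-0.002  0.235  0.003] yaw 0.001 j6 -25 F [ 0.1  0.  -2.2] op 0.0164
```

```bash
python3 -m jog '[{"tx":-0.002,"ty":0.03,"tz":0.003,"yaw":0,"fingers":-1},{"tx":-0.002,"ty":0.07,"tz":0.003,"yaw":0,"fingers":-1},{"tx":-0.002,"ty":0.11,"tz":0.003,"yaw":0,"fingers":-1},{"tx":-0.002,"ty":0.15,"tz":0.003,"yaw":0,"fingers":-1},{"tx":-0.002,"ty":0.18,"tz":0.003,"yaw":0,"fingers":-1}]'
python3 -m jog '[{"tx":0,"ty":0.015,"tz":0,"yaw":0,"fingers":-1},{"tx":0,"ty":0.03,"tz":0,"yaw":0,"fingers":-1},{"tx":0,"ty":0.04,"tz":0,"yaw":0,"fingers":-1},{"tx":0,"ty":0.05,"tz":0,"yaw":0,"fingers":-1},{"tx":0,"ty":0.054,"tz":0,"yaw":0,"fingers":-1}]'
python3 -c "
from h import *
go([.6142,-.0283,.097],100.2)"
```

```text
time: 11.1
eef_pos: [0.6139, -0.0273, 0.1259]
eef_rot: [[0.984, -0.001, -0.179], [0.179, 0.0, 0.984], [-0.001, -1.0, 0.0]]
force: [-0.8, 0.5, -1.3]
opening: 0.0167
time: 11.6
eef_pos: [0.6142, -0.0277, 0.1002]
eef_rot: [[0.984, 0.0, -0.179], [0.179, -0.0, 0.984], [0.0, -1.0, -0.0]]
force: [0.7, 0.4, -2.7]
opening: 0.0168
t 11.6 pos [ 0.6142 -0.0277  0.1002] zhead 100.3 | tx ty tz [-0.     0.006 -0.001] yaw 0.002 j6 -25 F [ 0.7  0.4 -2.7] op 0.0168
```

```bash
python3 -m jog '[{"tx":0,"ty":0.003,"tz":0,"yaw":0,"fingers":-1},{"tx":0,"ty":0.006,"tz":0,"yaw":0,"fingers":-1},{"tx":0,"ty":0.008,"tz":0,"yaw":0,"fingers":-1},{"tx":0,"ty":0.008,"tz":0,"yaw":0,"fingers":-1}]'
python3 -c "
from h import *
go([.6142,-.0283,.097],100.2)"
```

```text
time: 12.0
eef_pos: [0.6145, -0.0279, 0.0975]
eef_rot: [[0.984, 0.001, -0.179], [0.179, -0.001, 0.984], [0.001, -1.0, -0.001]]
force: [-2.2, -1.4, 4.1]
opening: 0.0163
t 12.0 pos [ 0.6145 -0.0279  0.0975] zhead 100.3 | tx ty tz [-0.001  0.001 -0.001] yaw 0.002 j6 -25 F [-2.2 -1.4  4.1] op 0.0163
```

```bash
python3 -m jog '[{"tx":-0.02,"ty":0,"tz":-0.001,"yaw":0,"fingers":-1},{"tx":-0.04,"ty":0,"tz":-0.001,"yaw":0,"fingers":-1},{"tx":-0.06,"ty":0,"tz":-0.001,"yaw":0,"fingers":-1},{"tx":-0.08,"ty":0,"tz":-0.001,"yaw":0,"fingers":-1},{"tx":-0.1,"ty":0,"tz":-0.001,"yaw":0,"fingers":-1}]' 120
python3 -c "
from h import *
go([.6142,-.0283,.097],100.2)
im=vision.read_camera('wrist')[:,:,::-1];cv2.imwrite('pics/raw_w8.png',im)
h=cv2.cvtColor(im,cv2.COLOR_BGR2HSV);m=cv2.inRange(h[0:260,180:340],(8,110,60),(28,255,255))
n,l,s,c=cv2.connectedComponentsWithStats(m)
print([(np.round(c[i]+[180,0]),s[i][4]) for i in range(1,n) if s[i][4]>15])"
```

```text
time: 12.5
eef_pos: [0.5662, -0.0375, 0.0977]
eef_rot: [[0.984, 0.004, -0.179], [0.179, -0.001, 0.984], [0.003, -1.0, -0.001]]
force: [7.8, -1.9, 12.6]
opening: 0.0167
t 12.5 pos [ 0.5662 -0.0375  0.0977] zhead 100.3 | tx ty tz [0.098 0.002 0.001] yaw 0.002 j6 -27 F [ 7.8 -1.9 12.6] op 0.0167
[(array([264., 159.]), np.int32(1665)), (array([310., 159.]), np.int32(1606))]
```

```bash
python3 -m jog '[{"tx":-0.015,"ty":0,"tz":0,"yaw":0,"fingers":-1},{"tx":-0.03,"ty":0,"tz":0,"yaw":0,"fingers":-1},{"tx":-0.045,"ty":0,"tz":0,"yaw":0,"fingers":-1},{"tx":-0.06,"ty":0,"tz":0,"yaw":0,"fingers":-1},{"tx":-0.07,"ty":0,"tz":0,"yaw":0,"fingers":-1}]' 120
python3 -c "
from h import *
go([.6142,-.0283,.097],100.2)
import pickle;pickle.dump(vision.camera_model('wrist'),open('w9.pkl','wb'))
snap('wrist','w9.png',[150,20,430,330],1.9)"
```

```text
time: 13.05
eef_pos: [0.5315, -0.0439, 0.0976]
eef_rot: [[0.984, 0.003, -0.179], [0.179, -0.001, 0.984], [0.003, -1.0, -0.001]]
force: [1.7, 0.2, 3.0]
opening: 0.0166
t 13.05 pos [ 0.5315 -0.0439  0.0976] zhead 100.3 | tx ty tz [0.168 0.002 0.001] yaw 0.002 j6 -29 F [1.7 0.2 3. ] op 0.0166
```

View pics/w9.png

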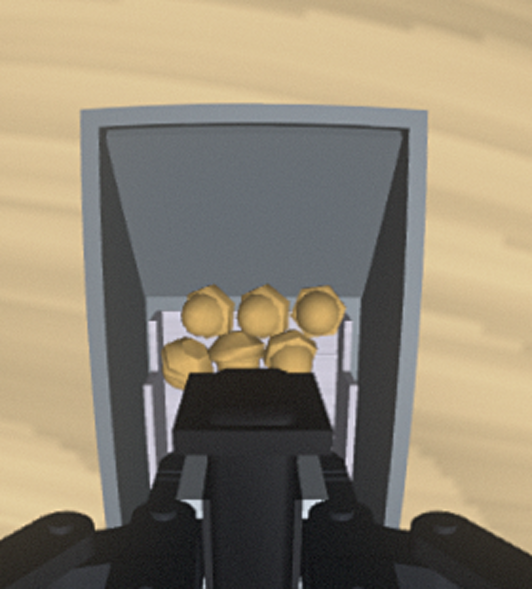

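All six nuts sit in the pan: three by the lip at row ~315 and three behind at row ~355. Seat the lip at the slope foot and lift gently.

```bash
python3 -m jog '[{"tx":-0.005,"ty":0,"tz":0,"yaw":0,"fingers":-1},{"tx":-0.008,"ty":0,"tz":0,"yaw":0,"fingers":-1},{"tx":-0.008,"ty":-0.004,"tz":0,"yaw":0,"fingers":-1},{"tx":-0.008,"ty":-0.015,"tz":0,"yaw":0,"fingers":-1},{"tx":-0.008,"ty":-0.03,"tz":0,"yaw":0,"fingers":-1}]' 120
python3 -m jog '[{"tx":0,"ty":-0.025,"tz":0,"yaw":0,"fingers":-1},{"tx":0,"ty":-0.055,"tz":0,"yaw":0,"fingers":-1},{"tx":0,"ty":-0.09,"tz":0,"yaw":0,"fingers":-1},{"tx":0,"ty":-0.12,"tz":0,"yaw":0,"fingers":-1},{"tx":0,"ty":-0.145,"tz":0,"yaw":0,"fingers":-1}]'
python3 -m jog '[{"tx":0,"ty":-0.02,"tz":0,"yaw":0,"fingers":-1},{"tx":0,"ty":-0.035,"tz":0,"yaw":0,"fingers":-1},{"tx":0,"ty":-0.045,"tz":0,"yaw":0,"fingers":-1},{"tx":0,"ty":-0.05,"tz":0,"yaw":0,"fingers":-1},{"tx":0,"ty":-0.05,"tz":0,"yaw":0,"fingers":-1}]'
python3 -c "
from h import *
go([.52,.2,.25],100.2)
im=vision.read_camera('wrist')[:,:,::-1];cv2.imwrite('pics/raw_w10.png',im)
h=cv2.cvtColor(im,cv2.COLOR_BGR2HSV);m=cv2.inRange(h[0:260,180:380],(8,110,60),(28,255,255))
n,l,s,c=cv2.connectedComponentsWithStats(m)
print([(s[i]) for i in range(1,n) if s[i][4]>15])
h=cv2.cvtColor(cv2.imread('pics/raw_w9.png'),cv2.COLOR_BGR2HSV);m=cv2.inRange(h[0:260,180:380],(8,110,60),(28,255,255))
n,l,s,c=cv2.connectedComponentsWithStats(m)
print([(s[i]) for i in range(1,n) if s[i][4]>15])"
```

```text
time: 13.6
eef_pos: [0.5253, -0.0437, 0.1105]
eef_rot: [[0.984, -0.003, -0.179], [0.179, 0.001, 0.984], [-0.003, -1.0, 0.001]]
force: [0.1, 0.4, -2.7]
opening: 0.0161
time: 14.1
eef_pos: [0.527, -0.0442, 0.1858]
eef_rot: [[0.984, 0.001, -0.179], [0.179, -0.001, 0.984], [0.001, -1.0, -0.001]]
force: [0.8, 0.1, -4.8]
opening: 0.0166
time: 14.6
eef_pos: [0.5266, -0.0441, 0.2088]
eef_rot: [[0.984, -0.0, -0.179], [0.179, -0.0, 0.984], [-0.0, -1.0, -0.0]]
force: [-0.0, 1.0, -3.1]
opening: 0.0166
t 14.6 pos [ 0.5266 -0.0441  0.2088] zhead 100.3 | tx ty tz [ 0.074 -0.082  0.483] yaw 0.002 j6 -29 F [-0.   1.  -3.1] op 0.0166
[array([  55,  178,   94,   49, 2264], dtype=int32)]
[array([  55,  170,   96,   55, 3027], dtype=int32)]
```

```bash
python3 -c "
from h import *
go([.515,.335,.2088],None)"
python3 -m jog '[{"tx":0,"ty":0,"tz":0.01,"yaw":0,"fingers":-1},{"tx":0.003,"ty":0,"tz":0.03,"yaw":0,"fingers":-1},{"tx":0.01,"ty":0,"tz":0.06,"yaw":0,"fingers":-1},{"tx":0.018,"ty":0,"tz":0.1,"yaw":0,"fingers":-1},{"tx":0.027,"ty":0,"tz":0.15,"yaw":0,"fingers":-1}]'
python3 -m jog '[{"tx":0.009,"ty":0,"tz":0.05,"yaw":0,"fingers":-1},{"tx":0.018,"ty":0,"tz":0.1,"yaw":0,"fingers":-1},{"tx":0.027,"ty":0,"tz":0.15,"yaw":0,"fingers":-1},{"tx":0.036,"ty":0,"tz":0.2,"yaw":0,"fingers":-1},{"tx":0.045,"ty":0,"tz":0.25,"yaw":0,"fingers":-1}]'
python3 -c "
from h import *
go([.515,.335,.2088],None)"
```

```text
t 14.65 pos [ 0.5265 -0.0441  0.2085] zhead 100.3 | tx ty tz [ 0.113 -0.001  0.75 ] yaw 0 j6 -29 F [ 0.1  1.3 -3.4] op 0.0161
time: 15.15
eef_pos: [0.5264, 0.0336, 0.2087]
eef_rot: [[0.984, 0.0, -0.179], [0.179, 0.0, 0.984], [0.0, -1.0, 0.0]]
force: [-0.4, 1.5, -2.9]
opening: 0.0163
time: 15.65
eef_pos: [0.5257, 0.1615, 0.2088]
eef_rot: [[0.984, -0.0, -0.18], [0.18, 0.0, 0.984], [-0.0, -1.0, 0.0]]
force: [-0.3, 0.2, -3.7]
opening: 0.0166
t 15.65 pos [0.5257 0.1615 0.2088] zhead 100.4 | tx ty tz [ 0.041 -0.     0.345] yaw 0 j6 -7 F [-0.3  0.2 -3.7] op 0.0166
```

```bash
python3 -m jog '[{"tx":0.008,"ty":0,"tz":0.05,"yaw":0,"fingers":-1},{"tx":0.016,"ty":0,"tz":0.1,"yaw":0,"fingers":-1},{"tx":0.023,"ty":0,"tz":0.145,"yaw":0,"fingers":-1},{"tx":0.029,"ty":0,"tz":0.185,"yaw":0,"fingers":-1},{"tx":0.033,"ty":0,"tz":0.22,"yaw":0,"fingers":-1}]'
python3 -m jog '[{"tx":0.003,"ty":0,"tz":0.03,"yaw":0,"fingers":-1},{"tx":0.005,"ty":0,"tz":0.055,"yaw":0,"fingers":-1},{"tx":0.007,"ty":0,"tz":0.075,"yaw":0,"fingers":-1},{"tx":0.008,"ty":0,"tz":0.09,"yaw":0,"fingers":-1},{"tx":0.008,"ty":0,"tz":0.1,"yaw":0,"fingers":-1}]'
python3 -c "
from h import *
go([.512,.343,.16],0)
im=vision.read_camera('wrist')[:,:,::-1];cv2.imwrite('pics/raw_w11.png',im)
h=cv2.cvtColor(im,cv2.COLOR_BGR2HSV);m=cv2.inRange(h[0:260,180:380],(8,110,60),(28,255,255))
n,l,s,c=cv2.connectedComponentsWithStats(m)
print([(s[i]) for i in range(1,n) if s[i][4]>15])
t=cv2.cvtColor(vision.read_camera('top')[:,:,::-1],cv2.COLOR_BGR2HSV)
b=cv2.inRange(t,(105,120,40),(125,255,255));n,l,s,c=cv2.connectedComponentsWithStats(b);print(s[s[:,4]>200])
"
```

```text
time: 16.15
eef_pos: [0.5219, 0.2727, 0.2086]
eef_rot: [[0.984, -0.0, -0.18], [0.18, 0.0, 0.984], [-0.0, -1.0, 0.0]]
force: [-0.3, -0.2, -3.6]
opening: 0.0166
time: 16.65
eef_pos: [0.5178, 0.3206, 0.2087]
eef_rot: [[0.984, -0.0, -0.179], [0.179, -0.0, 0.984], [-0.0, -1.0, -0.0]]
force: [-0.4, -0.7, -4.4]
opening: 0.0162
t 16.65 pos [0.5178 0.3206 0.2087] zhead 100.3 | tx ty tz [-0.003  0.097  0.046] yaw 2.229 j6 9 F [-0.4 -0.7 -4.4] op 0.0162
[array([124, 178,  25,  27, 394], dtype=int32), array([  55,  181,   71,   46, 1509], dtype=int32)]
[[     0      0    560    420 232589]
 [   124    190     48     47   1109]
 [     0    239     12     95    911]
 [    20    327     66     46    534]]
```

```bash
python3 -m jog '[{"tx":0,"ty":0,"tz":0,"yaw":0.08,"fingers":-1},{"tx":0,"ty":0,"tz":0,"yaw":0.2,"fingers":-1},{"tx":0,"ty":0,"tz":0,"yaw":0.35,"fingers":-1},{"tx":0,"ty":0,"tz":0,"yaw":0.5,"fingers":-1},{"tx":0,"ty":0,"tz":0,"yaw":0.65,"fingers":-1}]'
python3 -m jog '[{"tx":0,"ty":0,"tz":0,"yaw":0.16,"fingers":-1},{"tx":0,"ty":0,"tz":0,"yaw":0.32,"fingers":-1},{"tx":0,"ty":0,"tz":0,"yaw":0.48,"fingers":-1},{"tx":0,"ty":0,"tz":0,"yaw":0.64,"fingers":-1},{"tx":0,"ty":0,"tz":0,"yaw":0.8,"fingers":-1}]'
python3 -m jog '[{"tx":0,"ty":0,"tz":0,"yaw":0.16,"fingers":-1},{"tx":0,"ty":0,"tz":0,"yaw":0.32,"fingers":-1},{"tx":0,"ty":0,"tz":0,"yaw":0.46,"fingers":-1},{"tx":0,"ty":0,"tz":0,"yaw":0.58,"fingers":-1},{"tx":0,"ty":0,"tz":0,"yaw":0.68,"fingers":-1}]'
python3 -c "
from h import *
go([.512,.343,.16],0)
im=vision.read_camera('wrist')[:,:,::-1];cv2.imwrite('pics/raw_w12.png',im)
h=cv2.cvtColor(im,cv2.COLOR_BGR2HSV);m=cv2.inRange(h[0:260,180:380],(8,110,60),(28,255,255))
n,l,s,c=cv2.connectedComponentsWithStats(m)
print([(s[i]) for i in range(1,n) if s[i][4]>15])
"
```

```text
time: 17.25
eef_pos: [0.518, 0.3196, 0.2088]
eef_rot: [[0.944, 0.0, 0.33], [-0.33, -0.0, 0.944], [0.0, -1.0, -0.0]]
force: [0.6, 0.6, -4.0]
opening: 0.0164
time: 17.75
eef_pos: [0.5181, 0.3196, 0.2089]
eef_rot: [[0.569, 0.0, 0.822], [-0.822, -0.0, 0.569], [0.0, -1.0, -0.0]]
force: [-0.7, 0.5, -4.2]
opening: 0.0168
time: 18.25
eef_pos: [0.5181, 0.3196, 0.2089]
eef_rot: [[0.073, 0.0, 0.997], [-0.997, -0.0, 0.073], [0.0, -1.0, 0.0]]
force: [0.9, -0.1, -3.3]
opening: 0.0166
t 18.25 pos [0.5181 0.3196 0.2089] zhead 4.2 | tx ty tz [-0.048  0.098 -0.009] yaw 0.093 j6 105 F [ 0.9 -0.1 -3.3] op 0.0166
[array([  55,  178,   94,   49, 2131], dtype=int32)]
```

```bash
python3 -m jog '[{"tx":-0.006,"ty":0.01,"tz":-0.002,"yaw":0.03,"fingers":-1},{"tx":-0.016,"ty":0.03,"tz":-0.004,"yaw":0.06,"fingers":-1},{"tx":-0.028,"ty":0.06,"tz":-0.006,"yaw":0.09,"fingers":-1},{"tx":-0.038,"ty":0.08,"tz":-0.009,"yaw":0.09,"fingers":-1},{"tx":-0.045,"ty":0.09,"tz":-0.009,"yaw":0.09,"fingers":-1}]'
python3 -m jog '[{"tx":-0.003,"ty":0.005,"tz":0,"yaw":0,"fingers":-1},{"tx":-0.003,"ty":0.008,"tz":0,"yaw":0,"fingers":-1},{"tx":-0.003,"ty":0.008,"tz":0,"yaw":0,"fingers":-1}]'
python3 -c "
from h import *
import pickle;pickle.dump(vision.camera_model('wrist'),open('w13.pkl','wb'))
go([.512,.1,.16],0)
im=vision.read_camera('wrist')[:,:,::-1];cv2.imwrite('pics/raw_w13.png',im)
h=cv2.cvtColor(im,cv2.COLOR_BGR2HSV)
b=cv2.inRange(h,(105,120,30),(125,255,255));n,l,s,c=cv2.connectedComponentsWithStats(b);print(s[s[:,4]>200])
m=cv2.inRange(h[0:260,180:380],(8,110,60),(28,255,255))
n,l,s,c=cv2.connectedComponentsWithStats(m)
print([(s[i]) for i in range(1,n) if s[i][4]>15])
"
```

```text
time: 18.8
eef_pos: [0.5108, 0.3424, 0.1623]
eef_rot: [[0.009, -0.002, 1.0], [-1.0, -0.001, 0.009], [0.001, -1.0, -0.002]]
force: [0.6, -0.1, -3.7]
opening: 0.0165
time: 19.1
eef_pos: [0.5118, 0.3437, 0.1601]
eef_rot: [[0.007, 0.001, 1.0], [-1.0, -0.0, 0.007], [0.0, -1.0, 0.001]]
force: [0.5, 0.9, -3.4]
opening: 0.0166
t 19.1 pos [0.5118 0.3437 0.1601] zhead 0.4 | tx ty tz [ 0.487  0.    -0.003] yaw 0.009 j6 111 F [ 0.5  0.9 -3.4] op 0.0166
[[     0      0    560    420 219367]
 [   178    136    211    164  15833]]
[array([  55,  178,   94,   49, 2247], dtype=int32)]
```

```bash
python3 -m jog '[{"tx":0.1,"ty":0,"tz":0,"yaw":0,"fingers":-1},{"tx":0.2,"ty":0,"tz":0,"yaw":0,"fingers":-1},{"tx":0.28,"ty":0,"tz":0,"yaw":0,"fingers":-1},{"tx":0.34,"ty":0,"tz":0,"yaw":0,"fingers":-1},{"tx":0.38,"ty":0,"tz":0,"yaw":0,"fingers":-1}]'
python3 -m jog '[{"tx":0.02,"ty":0,"tz":0,"yaw":0,"fingers":-1},{"tx":0.03,"ty":0,"tz":0,"yaw":0,"fingers":-1},{"tx":0.03,"ty":0,"tz":0,"yaw":0,"fingers":-1}]'
python3 -c "
from h import *
import pickle;pickle.dump(vision.camera_model('wrist'),open('w14.pkl','wb'))
go([.512,.1,.16],0)
im=vision.read_camera('wrist')[:,:,::-1];cv2.imwrite('pics/raw_w14.png',im)
h=cv2.cvtColor(im,cv2.COLOR_BGR2HSV)
m=cv2.inRange(h[0:260,180:380],(8,110,60),(28,255,255))
n,l,s,c=cv2.connectedComponentsWithStats(m)
print([(s[i]) for i in range(1,n) if s[i][4]>15])
b=cv2.inRange(h,(105,120,30),(125,255,255));n,l,s,c=cv2.connectedComponentsWithStats(b);print(s[s[:,4]>200])
"
```

```text
time: 19.65
eef_pos: [0.5135, 0.1516, 0.1609]
eef_rot: [[0.005, 0.002, 1.0], [-1.0, -0.0, 0.005], [0.0, -1.0, 0.002]]
force: [0.4, -0.2, -2.0]
opening: 0.0163
time: 19.95
eef_pos: [0.5133, 0.1388, 0.1602]
eef_rot: [[0.007, 0.001, 1.0], [-1.0, 0.0, 0.007], [-0.0, -1.0, 0.001]]
force: [0.5, -0.2, -0.7]
opening: 0.0166
t 19.95 pos [0.5133 0.1388 0.1602] zhead 0.4 | tx ty tz [ 0.078  0.    -0.003] yaw 0.009 j6 91 F [ 0.5 -0.2 -0.7] op 0.0166
[array([109,   0,  18,   7,  82], dtype=int32), array([ 54,   2,  21,  20, 244], dtype=int32), array([121,  17,  22,  20, 278], dtype=int32)]
[[     0      0    560    420 221701]
 [   172      0    224     84  13499]]
```

```bash
python3 -c "
from h import *
for n in('top','side'):
  im=vision.read_camera(n)[:,:,::-1];cv2.imwrite('pics/raw_%s15.png'%n,im)
  h=cv2.cvtColor(im,cv2.COLOR_BGR2HSV)
  uv=proj(n,[.512,.315,.02]);x,y=map(int,uv);print(n,uv)
  r=30 if n=='top' else 40
  b=cv2.inRange(h[y-r:y+r,x-r:x+r],(105,100,30),(125,255,255));print('blue',cv2.countNonZero(b))
  m=cv2.inRange(h[y-r:y+r,x-r:x+r],(8,90,60),(30,255,255))
  bb=cv2.morphologyEx(b,cv2.MORPH_CLOSE,np.ones((25,25)));m&=bb
  k,l,s,c=cv2.connectedComponentsWithStats(m)
  for i in range(1,k):
    if s[i][4]>3: u=c[i]+[x-r,y-r];print(s[i],np.round(px(n,*u,.018),3))
  if n=='side':
    for i in range(0):pass
F=[robot.observe()['force'][2]];print(F)
"
```

```text
top [150.38934409 214.05332799]
blue 572
[20 21  2  3  5] [0.542 0.351 0.018]
[15 27  5  4 16] [0.518 0.363 0.018]
[16 35  4  4 13] [0.491 0.361 0.018]
[23 56  2  4  5] [0.416 0.339 0.018]
side [181.38954579 334.01035599]
blue 3106
[16  0 22  9 84] [0.62  0.256 0.018]
[46  0 20  9 76] [0.538 0.205 0.018]
[ 70  14  10  32 239] [0.455 0.246 0.018]
[  0  16   9  43 165] [0.599 0.358 0.018]
[37 25  6  6 27] [0.536 0.289 0.018]
[33 35  7  6 27] [0.526 0.316 0.018]
[52 41  6  5 26] [0.479 0.302 0.018]
[20 42  7  6 29] [0.541 0.346 0.018]
[23 52  7  6 32] [0.519 0.363 0.018]
[33 57  6  6 30] [0.491 0.36  0.018]
[np.float64(-1.646191720891811)]
```

Six separate nut-sized blobs (~28 px each) in the side view, all within about 55 mm of the bowl axis, and the scoop weighs about 1.6 N, so it is empty. Now return the scoop to the mat.

```bash
python3 -m jog '[{"tx":0,"ty":-0.05,"tz":0,"yaw":0,"fingers":-1},{"tx":0,"ty":-0.12,"tz":0,"yaw":0,"fingers":-1},{"tx":0.05,"ty":-0.15,"tz":-0.01,"yaw":0,"fingers":-1},{"tx":0.12,"ty":-0.15,"tz":-0.03,"yaw":0,"fingers":-1},{"tx":0.2,"ty":-0.15,"tz":-0.05,"yaw":0,"fingers":-1}]'
python3 -m jog '[{"tx":0.09,"ty":0,"tz":-0.02,"yaw":0,"fingers":-1},{"tx":0.18,"ty":0,"tz":-0.03,"yaw":0,"fingers":-1},{"tx":0.27,"ty":0,"tz":-0.04,"yaw":0,"fingers":-1},{"tx":0.36,"ty":0,"tz":-0.06,"yaw":0,"fingers":-1},{"tx":0.45,"ty":0,"tz":-0.08,"yaw":0,"fingers":-1}]'
python3 -c "
from h import *
go([.45,-.295,.13],0)"
```

```text
time: 20.6
eef_pos: [0.4888, 0.0389, 0.2355]
eef_rot: [[0.01, 0.001, 1.0], [-1.0, -0.0, 0.01], [0.0, -1.0, 0.001]]
force: [1.0, -1.0, -1.5]
opening: 0.0161
time: 21.1
eef_pos: [0.4502, -0.1878, 0.235]
eef_rot: [[0.008, 0.0, 1.0], [-1.0, -0.0, 0.008], [0.0, -1.0, 0.0]]
force: [1.7, -0.5, -1.9]
opening: 0.0166
t 21.1 pos [ 0.4502 -0.1878  0.235 ] zhead 0.5 | tx ty tz [ 0.214  0.21  -0.002] yaw 0.011 j6 51 F [ 1.7 -0.5 -1.9] op 0.0166
```

```bash
python3 -m jog '[{"tx":0.08,"ty":0,"tz":0,"yaw":0,"fingers":-1},{"tx":0.14,"ty":0.04,"tz":0,"yaw":0,"fingers":-1},{"tx":0.19,"ty":0.1,"tz":0,"yaw":0,"fingers":-1},{"tx":0.21,"ty":0.15,"tz":0,"yaw":0,"fingers":-1},{"tx":0.21,"ty":0.18,"tz":0,"yaw":0,"fingers":-1}]'
python3 -m jog '[{"tx":0,"ty":0.015,"tz":0,"yaw":0,"fingers":-1},{"tx":0,"ty":0.025,"tz":0,"yaw":0,"fingers":-1},{"tx":0,"ty":0.025,"tz":0,"yaw":0,"fingers":-1},{"tx":0,"ty":0.025,"tz":0,"yaw":0,"fingers":-1}]'
python3 -c "
from h import *
go([.45,-.295,.0966],0)"
```

```text
time: 21.6
eef_pos: [0.4507, -0.2917, 0.1424]
eef_rot: [[0.006, -0.002, 1.0], [-1.0, 0.002, 0.006], [-0.002, -1.0, -0.002]]
force: [0.4, -0.1, -1.9]
opening: 0.0167
time: 22.0
eef_pos: [0.4517, -0.2916, 0.1336]
eef_rot: [[0.008, 0.001, 1.0], [-1.0, -0.001, 0.008], [0.001, -1.0, 0.001]]
force: [-0.3, -0.1, -1.7]
opening: 0.0166
t 22.0 pos [ 0.4517 -0.2916  0.1336] zhead 0.5 | tx ty tz [ 0.007  0.074 -0.004] yaw 0.01 j6 43 F [-0.3 -0.1 -1.7] op 0.0166
```

```bash
python3 -m jog '[{"tx":0,"ty":0.02,"tz":0,"yaw":0,"fingers":-1},{"tx":0,"ty":0.04,"tz":0,"yaw":0,"fingers":-1},{"tx":0,"ty":0.055,"tz":0,"yaw":0,"fingers":-1},{"tx":0,"ty":0.065,"tz":0,"yaw":0,"fingers":-1},{"tx":0,"ty":0.07,"tz":0,"yaw":0,"fingers":-1}]'
python3 -m jog '[{"tx":0,"ty":0.003,"tz":0,"yaw":0,"fingers":-1},{"tx":0,"ty":0.006,"tz":0,"yaw":0,"fingers":-1},{"tx":0,"ty":0.006,"tz":0,"yaw":0,"fingers":-1},{"tx":0,"ty":0.006,"tz":0,"yaw":0,"fingers":-1}]'
```

```text
time: 22.5
eef_pos: [0.4507, -0.2913, 0.0965]
eef_rot: [[0.007, -0.001, 1.0], [-1.0, 0.001, 0.007], [-0.001, -1.0, -0.001]]
force: [-7.9, 6.2, 21.5]
opening: 0.0163
time: 22.9
eef_pos: [0.4509, -0.2914, 0.0966]
eef_rot: [[0.007, -0.0, 1.0], [-1.0, -0.0, 0.007], [0.0, -1.0, -0.0]]
force: [-9.3, 9.0, 19.4]
opening: 0.0165
```

```bash
python3 -m jog '[{"tx":0,"ty":-0.005,"tz":0,"yaw":0,"fingers":-1},{"tx":0,"ty":-0.005,"tz":0,"yaw":0,"fingers":0.2},{"tx":0,"ty":-0.005,"tz":0,"yaw":0,"fingers":0.2},{"tx":0,"ty":-0.005,"tz":0,"yaw":0,"fingers":0.2},{"tx":0,"ty":-0.005,"tz":0,"yaw":0,"fingers":0.2}]'
python3 -m jog '[{"tx":0,"ty":-0.03,"tz":0,"yaw":0,"fingers":0.2},{"tx":0,"ty":-0.08,"tz":0,"yaw":0,"fingers":0.2},{"tx":0,"ty":-0.15,"tz":0,"yaw":0,"fingers":0.2},{"tx":0,"ty":-0.22,"tz":0,"yaw":0,"fingers":0.2},{"tx":0,"ty":-0.25,"tz":0,"yaw":0,"fingers":0.2}]'
python3 -m jog '[{"tx":0.08,"ty":0,"tz":-0.05,"yaw":0,"fingers":0.2},{"tx":0.16,"ty":0,"tz":-0.1,"yaw":0,"fingers":0.2},{"tx":0.24,"ty":0,"tz":-0.14,"yaw":0,"fingers":0.2},{"tx":0.32,"ty":0,"tz":-0.16,"yaw":0,"fingers":0.2},{"tx":0.38,"ty":0,"tz":-0.18,"yaw":0,"fingers":0.2}]'
python3 -m jog '[{"tx":0,"ty":0,"tz":0,"yaw":0,"fingers":0.2},{"tx":0,"ty":0,"tz":0,"yaw":0,"fingers":0.2}]'
python3 -c "
from h import *
t=vision.read_camera('top')[:,:,::-1];s=vision.read_camera('side')[:,:,::-1]
f=lambda im,x0,y0,x1,y1,w,h:cv2.resize(im[y0:y1,x0:x1],(w,h),interpolation=cv2.INTER_CUBIC)
a=f(t,110,130,370,260,800,300);b=f(s,120,130,420,390,400,300)
w=vision.read_camera('wrist')[:,:,::-1]
cv2.imwrite('pics/final.png',np.vstack([a,np.hstack([b,cv2.resize(w,(400,300))])]))
print(robot.observe()['eef_pos'],robot.observe()['time'])"
```

```text
time: 23.4
eef_pos: [0.4511, -0.2917, 0.0967]
eef_rot: [[0.007, -0.0, 1.0], [-1.0, 0.0, 0.007], [-0.0, -1.0, -0.0]]
force: [0.2, 1.3, -0.2]
opening: 0.0513
time: 23.9
eef_pos: [0.452, -0.2926, 0.2265]
eef_rot: [[0.007, 0.004, 1.0], [-1.0, -0.004, 0.007], [0.004, -1.0, 0.004]]
force: [0.8, 0.3, 0.7]
opening: 0.0512
time: 24.4
eef_pos: [0.3612, -0.4844, 0.2219]
eef_rot: [[0.006, -0.0, 1.0], [-1.0, -0.0, 0.006], [0.0, -1.0, -0.0]]
force: [0.2, -0.2, 0.8]
opening: 0.0509
time: 24.6
eef_pos: [0.3621, -0.4825, 0.2216]
eef_rot: [[0.006, -0.0, 1.0], [-1.0, 0.001, 0.006], [-0.001, -1.0, -0.0]]
force: [0.5, 0.7, -0.2]
opening: 0.0512
[ 0.36293968 -0.48141075  0.22209795] 24.75
```

View pics/final.png

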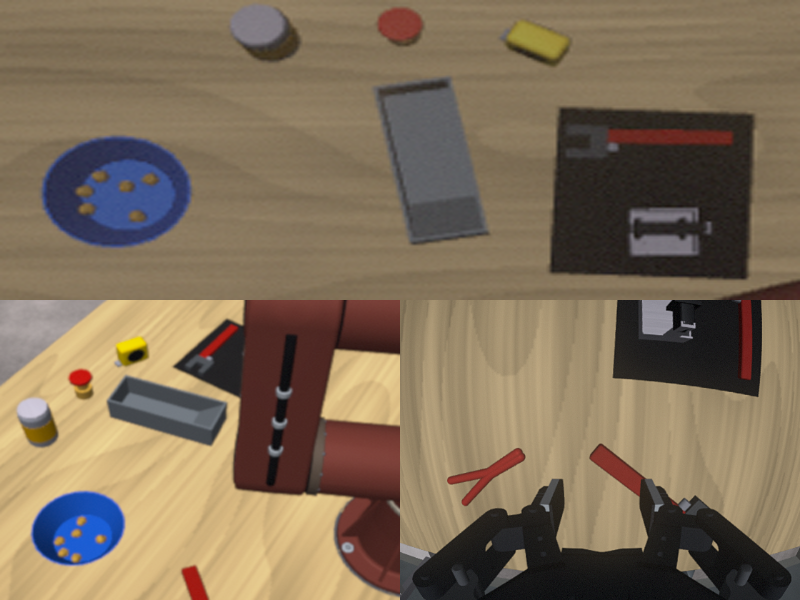

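The final picture shows six nuts in the level bowl at about (75–160, 170–215) and an empty bin. The wrench is flat on the mat at (565–735, 140), with the scoop upright beside it at (665,230). The can, valve and tape are where they were. I'm handing in.

```bash
python3 -c "
from h import *
ticket.close_job()"
```

```text
the job is handed in; nothing more can be done
```

I did the whole task and handed it in at about 25 s of the 72 s allowed. The hand-in gives no verdict, so the result rests on my own checks.

- **Wrench:** I picked the one across the bin. It measured about 194 mm, against about 240 mm for the other two, and I laid it flat on the mat.
- **Nuts:** One push toward the bin's slope took all six into the scoop. The tool can't tilt, so I emptied the pan by pulling it back sharply from under the nuts, just above the bowl.
- **Scoop:** I set it back down on the mat beside the wrench.

**Last checks:**
- The top and side pictures show six nuts in the level bowl, an empty bin, and the wrench flat with the scoop upright, both on the mat.
- By eye, the can, tape measure and valve are where they started; I didn't measure them.
- The empty scoop weighed about 1.6 N, as it should. It touched the mat at the same tool height (96.6 mm) as when I picked it up, so it stands flat.
- The arm ended clear of everything, about 0.2 m from the scoop.

**Disagreements along the way:** two early camera estimates of the scoop's grip point differed by about 12 mm, so I used a point close to the later, closer view. One jog call was refused because it left out a key, and nothing moved.

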